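# Unclamp the sample case with the ratchet and stack it

### The arm

A 6-joint arm with a two-finger parallel gripper is mounted at the origin on the work surface. World frame = base frame: x ahead of the robot, y to its left, z up, the work surface at z = 0. Lengths are in m, angles in rad, forces in N, time in s.
With the tool pointing down it reaches from about 0.375 to 0.9 m from the base axis. Payload 3.1 kg.
Tool frame: the origin (TCP) lies at the very end of the fingers, on their centre line; the grasp point (between the pads) lies bot.grasp_offset behind it (bot.grasp_offset is the distance from the TCP to the grasp point, in m); z points along the fingers, y is the line along which they close (so a half turn about z gives the same grasp; the last joint's range is limited). The gripper opens to 85 mm and grips with 20 to 120 N. Pads are 22 mm wide; open, the fingers measure 114 mm over their backs; the gripper's body (76 mm by 85 mm) begins 54 mm behind the grasp point. The pads swing forward as they close: fully open they stand 13 mm farther back than shut.
Start: joints at [1.036, 0.527, 1.433, -0, 1.181, -0.178], TCP at [0.218, 0.586, 0.231] pointing down, gripper open.
Joint ranges: [-3.08, 3.08], [-0.75, 2.2], [0.22, 2.44], [-1.43, 4.57], [0, 2.65], [-2.85, 2.85]. Speed limits (rad/s): [2.79, 2.79, 3.14, 3.14, 3.14, 3.14].

### API

Orientations are given as a unit quaternion [x, y, z, w].
In Python, from rig import status, viewer, job, bot gives the robot as it stands. The module is installed in compiled form; this text tells all that it offers.
- The arm moves only by the tool arm_command, never from a script. Its argument "increments" is a list of rows, each a list of 5 numbers: the finger opening in mm, from 0 to 85.4, then the shift along the tool's x, y, z in units of 40 mm (1.0 is 40 mm), then the turn about the tool's z in units of 6 degrees (1.0 is 6 degrees). A call has 1 to 20 rows; each row is the pose to reach, as a shift and turn from the pose commanded when the call began, along the tool's axes at that moment; what a row does not reach only later rows make up. A row lasts 1/10 s, in which the tool goes at most 50 mm and 8.59 degrees, less where a joint would pass 70% of its speed; a pose out of reach is approached as far as the arm can. A call with a gripper value outside its range is refused whole. The fingers move at their own pace and stop on an object; "squeeze" is the grip in N (left out, the last holds). Time passes only in rows, so rows that repeat a pose let the fingers close. It gives the time, the measured TCP pose, the force, the opening and the grip force at its end, in the units of the state.
- status.get_obs(): the state, without advancing time (a new reading comes with each control period).
- viewer.read_camera(name): name is "scene" or "top" or "wrist"; returns the picture (400x640x3 uint8, red, green, blue); there is no depth.
- viewer.calibration(name): a dict with "fx", "fy", "cx", "cy" (pixels), "k1" (the pictures are not rectified: a ray, as slopes to the right and down, at radius r is drawn at 1 + k1 r^2 times it, then the intrinsics apply), "R" (3x3) and "t" (3): a world point X has camera coordinates R X + t; the wrist camera has in their place "mount" (4x4, takes a point from camera to tool coordinates, whose origin is the TCP and whose axes are the flange's). Camera axes: x right, y down, z forward; pixel columns grow to the right and rows downward; lengths in m; the calibration is good to about 2 mm. A picture is of the moment at which its call begins: read the wrist's pose just before it. calibration takes no time and is no camera call.
- job.close_job(): hands the job in; it is judged then, once.
The state is a dict: "time": time; "qpos": joint angles; "joint_velocities": joint speeds; "joint_torque": joint torques, N m; "tool_pos": TCP position; "ee_rot": TCP orientation; "ft_force": force on the tool from outside, world axes, zero at the start; "torque": the same for the moment, N m; "grip_width": opening from 0.0 (shut) to 1.0 (fully open); "gripper_force": force on a finger pad.
Only numpy, scipy, OpenCV 4.12 (cv2) and the standard library are available. Lean on these libraries where they do the work, as an engineer would, in place of code of your own. Each camera call takes 0.05 s, during which the arm holds its last target. There are 200 camera calls.

### The job

The blue-lidded case in the sloped cradle is pinned by a yellow clamp tongue, and the ratchet on the clamp bolt is still set to tighten. Flip the ratchet's small direction lever to the loosen side, swing the ratchet anticlockwise (seen from above) until the tongue has drawn back well clear of the case, then take the case out of the cradle and set it squarely on top of the stack of two cases, lid up, its long side along theirs, without dropping it. Leave the stack where it stands, and leave the bottle, the roll and the jar alone.

Things in the scene. Friction and masses are not known exactly. Their poses are not given: they have to be found in the camera images.
- cradle: fixed steel cradle. Origin at bench level under the middle of the case seat; y up the slope and towards the clamp block, z up. Base 150 x 250 x 10 mm. Seat: ramp 46 mm wide rising 40 degrees to +y; seated case's underside centre at (0, 0, 58 mm); an 18 mm lip stops its low end. Clamp block 56 x 56 mm, 135 mm high, centred at (0, 150 mm) on the bolt's vertical axis; the ratchet lies on its top
- case_clamped: the case to release: closed hard plastic box, white with blue lid, 110 (x) x 60 (y) x 40 (z) mm, about 0.28 kg. Origin: centre of its underside; z towards the lid. It starts in the cradle tipped 40 degrees: its +x end is the high one, next to the clamp block, and z leans away from the block; its long sides, 60 mm apart, are free for fingers
- case_bottom: lower case of the stack, white with green lid, same size, loose, standing on the bench. Origin: centre of its underside; x along its long side
- case_middle: upper case of the stack, white with grey lid, same size, loose, lying squarely on case_bottom. Origin: centre of its underside; its top is 40 mm above
- tongue_tip (a point): case-side end of the yellow clamp tongue, a level bar 14 mm wide, 8 mm thick, that comes out of the clamp block along the cradle's -y, 130 mm above the bench, and hooks 10 mm over the lid's high edge with 1.5 mm to spare. It draws back 20 mm per rad of bolt, so it is off the case from 0.5 rad
- bolt (a joint): angle of the brass hex clamp bolt in the middle of the ratchet's head, rad: 0 tight (a stop), grows as it is loosened (anticlockwise from above), stop at 1.0. Stiff: 0.25 N m; only the ratchet turns it
- bolt_head (a point): centre of the top of the hex bolt head, on the bolt's vertical axis
- ratchet (a joint): swing of the handle about the bolt axis, rad, anticlockwise positive, -0.5 to 1.8; at 0 the handle points 60 degrees anticlockwise from the cradle's x. Stays where left (0.2 N m). Lever on loosen: swung anticlockwise it carries the bolt (after up to 0.35 rad of lost motion until one of 20 teeth catches), clockwise it clicks back freely. Lever on tighten: the reverse
- ratchet_grip (a point): point on the axis of the level blue handle (22 mm wide, 18 high, 98 to 180 mm from the bolt axis), 140 mm from the bolt axis, 145 mm above the bench; free air below. About 4 N here turns the bolt. Nearer the bolt is the steel head on the block's top: radius 31, 20 mm high, 40 mm wide neck to 70 mm out, then an 18 mm bar
- lever (a joint): direction lever on the ratchet's head, rad: vertical pivot on the ratchet's centre line 47 mm from the bolt axis, arm pointing along the handle. Positive = anticlockwise from above. Stop -0.55: tighten (red dot side); stop +0.55: loosen (green dot, anticlockwise side). Changes over near 0, engaged from 0.3; stays where left; about 2 N at the tab moves it
- lever_tab (a point): centre of the top of the orange upright tab at the lever's end, 30 mm from the lever's pivot; tab 10 mm along the lever x 9 mm across, its top 20 mm above the flat top of the ratchet's head
- amber_bottle: bystander: amber glass bottle with black cap, 60 mm across, 130 mm high; origin at the centre of its underside
- paper_roll: bystander: white paper roll standing upright, 90 mm across, 60 mm high; origin at the centre of its underside
- sample_jar: bystander: yellow jar with white lid, 60 mm across, 80 mm high; origin at the centre of its underside
Things that resemble listed ones, but are neither listed nor needed, are in the scene too. What is shaped like the case_clamped but red is not meant.

How it is judged:
By the outcome, as a careful person would: the job done as asked, in the order asked, and still so for the second after the job is handed in, with the robot touching nothing.
It also fails if it takes over 69 s, if anything falls off the work surface, if the arm or the gripper's body presses on something with over 40 N, if the wrist force passes 120 N, or if a joint passes its speed limit or range.

## Working session

There is one attempt and no reset: what is moved stays moved. The work goes in short steps, Python scripts to look and compute and a tool call to move; the robot and the scene stay as the last step left them, time stands still between calls to the robot, and variables do not carry over. Pictures are saved under pics/ and viewed, at most 10 in all, crops included, and the job is handed in when it is done.

Besides the shell and the picture viewer there is one more tool, called after ">>>" by a JSON object that holds its "api" and its "payload", one argument or row to a line. arm_command: Moves the arm, as the interface text tells. Its arguments: {"type":"object","properties":{"increments":{"type":"array","items":{"type":"array","items":{"type":"number"}}},"squeeze":{"type":"number"}},"required":["increments"]}

```bash
mkdir -p pics; python3 - <<'E'
from rig import status, viewer, job, bot
import cv2, numpy as np
print(status.get_obs(), bot.grasp_offset)
for n in ["scene","top"]:
    im=viewer.read_camera(n); cv2.imwrite(f"pics/{n}0.png",im[:,:,::-1])
    print(n,viewer.calibration(n))
print(viewer.calibration("wrist"))
E
```

```text
{'time': 0.0, 'qpos': array([ 1.03646886e+00,  5.28504615e-01,  1.43396250e+00,  4.99502401e-06,
        1.18139182e+00, -1.78521724e-01]), 'joint_velocities': array([ 0.00159731,  0.00032386, -0.00154201, -0.00021231,  0.00033936,
       -0.00133222]), 'joint_torque': array([-7.29956878e-05, -4.42351019e+01, -1.78029871e+01, -2.95312102e-04,
        8.43599351e-03,  2.86845619e-06]), 'tool_pos': array([0.21731288, 0.58520581, 0.23029086]), 'ee_rot': array([ 1.76966758e-01,  9.84216177e-01, -1.06111857e-03, -3.97546757e-04]), 'ft_force': array([-0.14814187,  0.42801154,  0.610768  ]), 'torque': array([0.02067911, 0.0013848 , 0.01499843]), 'gripper_force': 0.0, 'grip_width': 0.9990254488525191} 0.0187
scene {'fx': 365.02776502423944, 'fy': 365.02776502423944, 'cx': 319.0011769258945, 'cy': 204.77603390259998, 'k1': -0.024860994328076313, 'R': array([[ 0.39516445,  0.91859851,  0.00467153],
       [ 0.51374922, -0.21678414, -0.83010022],
       [-0.76151612,  0.33042609, -0.55759465]]), 't': array([-0.17728837, -0.17197283,  1.38191205])}
top {'fx': 406.55346224522424, 'fy': 406.55346224522424, 'cx': 322.8690005327579, 'cy': 205.9387307404555, 'k1': 0.03554926967644089, 'R': array([[-0.04203348, -0.99911234,  0.00277957],
       [-0.97853736,  0.04060582, -0.20202919],
       [ 0.20173699, -0.01121191, -0.97937556]]), 't': array([-0.0162563 ,  0.5379368 ,  1.23736631])}
{'fx': 355.06677560531017, 'fy': 355.06677560531017, 'cx': 319.8644270610051, 'cy': 196.9104703971633, 'k1': 0.021966901059399073, 'mount': array([[ 6.60896773e-05, -9.58516148e-01, -2.85038225e-01,
         7.19417442e-02],
       [ 9.99999800e-01,  2.42728088e-04, -5.84374703e-04,
        -4.28152068e-06],
       [ 6.29319373e-04, -2.85038129e-01,  9.58515972e-01,
        -1.42660661e-01],
       [ 0.00000000e+00,  0.00000000e+00,  0.00000000e+00,
         1.00000000e+00]])}
```

View pics/scene0.png

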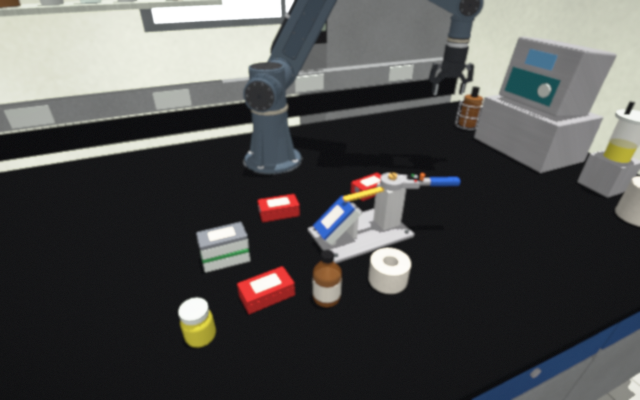

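View pics/top0.png

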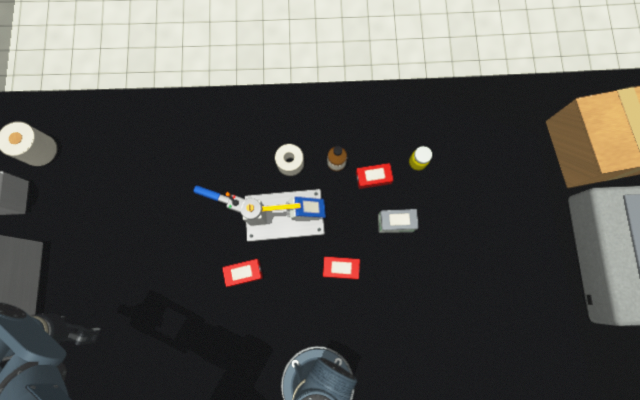

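The top view shows the ratchet head at (251,208) with its handle out to (195,189). The clamped case is at (310,208), the stack at (399,220), the roll at (289,159), the bottle at (337,158), the jar at (420,158) and three red decoys. The scene view agrees with this layout. Next I'll write helpers and get coarse positions.

```bash
cat > h.py <<'E'
from rig import status, viewer, job, bot
import cv2, numpy as np
from scipy.spatial.transform import Rotation as Ro
def snap(n,save=None):
    o=status.get_obs(); c=viewer.calibration(n); im=viewer.read_camera(n)
    if save: cv2.imwrite(f"pics/{save}.png",im[:,:,::-1])
    if n=="wrist":
        T=np.eye(4); T[:3,:3]=Ro.from_quat(o["ee_rot"]).as_matrix(); T[:3,3]=o["tool_pos"]
        M=T@c["mount"]; c["R"]=M[:3,:3].T; c["t"]=-M[:3,:3].T@M[:3,3]
    return im,c
def ray(c,uv):
    K=np.array([[c["fx"],0,c["cx"]],[0,c["fy"],c["cy"]],[0,0,1]])
    p=cv2.undistortPoints(np.array([[uv]],float),K,np.array([c["k1"],0,0,0,0]))[0,0]
    return -c["R"].T@c["t"], c["R"].T@np.r_[p,1]
def onz(c,uv,z):
    o,d=ray(c,uv); return o+d*(z-o[2])/d[2]
def proj(c,X):
    K=np.array([[c["fx"],0,c["cx"]],[0,c["fy"],c["cy"]],[0,0,1]])
    return cv2.projectPoints(np.atleast_2d(np.array(X,float)),cv2.Rodrigues(c["R"])[0],c["t"],K,np.array([c["k1"],0,0,0,0]))[0][:,0]
def two(c1,u1,c2,u2):
    o1,d1=ray(c1,u1);o2,d2=ray(c2,u2)
    s=np.linalg.lstsq(np.c_[d1,-d2],o2-o1,rcond=None)[0]
    a,b=o1+s[0]*d1,o2+s[1]*d2
    return (a+b)/2,np.linalg.norm(a-b)
def blobs(im,lo,hi,amin=8):
    m=cv2.inRange(cv2.cvtColor(im,cv2.COLOR_RGB2HSV),lo,hi)
    n,l,s,ce=cv2.connectedComponentsWithStats(m)
    return sorted([(int(s[i,4]),ce[i].round(1),cv2.minAreaRect(np.argwhere(l==i)[:,::-1].astype(np.float32))) for i in range(1,n) if s[i,4]>=amin],key=lambda b:-b[0])
def toolof(dw):  # world shift -> tool units of the present pose
    R=Ro.from_quat(status.get_obs()["ee_rot"]).as_matrix(); return (R.T@np.array(dw))/0.04
E
python3 - <<'E'
from h import *
im,c=snap("top"); s,cs=snap("scene")
np.set_printoptions(precision=4,suppress=True)
for n,lo,hi,z in [("blue",(105,120,60),(125,255,255),.154),("yellow",(20,130,120),(32,255,255),.134),("orange",(5,150,120),(16,255,255),.175)]:
    for b in blobs(im,lo,hi)[:4]: print("top",n,b[0],b[1],b[2],onz(c,b[1],z))
    for b in blobs(s,lo,hi)[:4]: print("scene",n,b[0],b[1])
for n,uv,z in [("roll",(289,159),.06),("bottle",(337,152),.13),("jar",(421,155),.08),("stack",(400,219),.08),("bolt",(251,208),.158)]:
    print(n,onz(c,uv,z))
# cradle plate corners & stack lid via bright/grey contour
crop=cv2.resize(im[140:260,180:440],None,fx=3,fy=3,interpolation=cv2.INTER_CUBIC); cv2.imwrite("pics/crop_top.png",crop[:,:,::-1])
E
```

```text
top blue 328 [310.6 207.4] ((310.0045166015625, 206.9049835205078), (30.917348861694336, 18.93092918395996), 2.726310968399048) [ 0.5135 -0.0015  0.154 ]
top blue 239 [205.9 192.4] ((205.69459533691406, 192.35520935058594), (26.839641571044922, 8.946547508239746), 19.653823852539062) [0.5712 0.3042 0.154 ]
scene blue 2703 [562.3 360.4]
scene blue 541 [332.8 217.3]
scene blue 323 [445.  180.9]
top yellow 175 [280.1 207. ] ((280.4620666503906, 207.0448455810547), (5.148819923400879, 37.45351028442383), 85.2363510131836) [0.5226 0.0895 0.134 ]
top yellow 112 [416.2 162.8] ((417.1621398925781, 161.9729461669922), (17.669641494750977, 12.554744720458984), 35.53767395019531) [ 0.6426 -0.3271  0.134 ]
top yellow 34 [249.8 207.4] ((250.0, 207.5), (5.0, 6.0), 90.0) [0.5251 0.1794 0.134 ]
scene yellow 681 [199.3 332.2]
scene yellow 368 [618.5 153.2]
scene yellow 216 [361.9 193.8]
top orange 106 [335.1 157.6] ((335.3150634765625, 157.50685119628906), (15.227948188781738, 10.09679126739502), 24.443954467773438) [ 0.6559 -0.0795  0.175 ]
top orange 14 [227.5 193.8] ((227.5, 194.0), (4.0, 3.0), 90.0) [0.5592 0.2363 0.175 ]
scene orange 350 [327.7 273.4]
scene orange 50 [473.3  98.2]
scene orange 27 [421.7 175.7]
scene orange 25 [367.7 196.2]
roll [0.6954 0.0645 0.06  ]
bottle [ 0.6886 -0.0883  0.13  ]
jar [ 0.6845 -0.3584  0.08  ]
stack [ 0.4805 -0.275   0.08  ]
bolt [0.5181 0.1718 0.158 ]
```

View pics/crop_top.png

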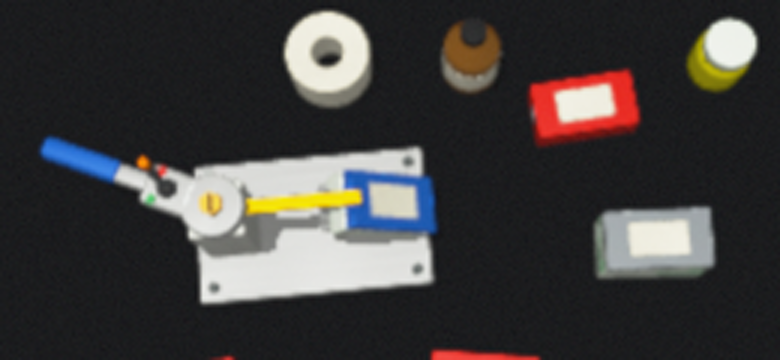

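The crop confirms the layout. The lever's orange tab is on the red-dot side at about (228,194) full-frame, the bolt is at (250,207.7) and the handle points at about 68° in world. Moving the wrist camera over the ratchet to refine.

>>> {"api": "arm_command", "payload": {
  "increments": [
    [30,0,0,-1.75,0],
    [30,-10.9,-5.8,-1.75,15.3],
    [30,-10.9,-5.8,-1.75,15.3],
    [30,-10.9,-5.8,-1.75,15.3],
    [30,-10.9,-5.8,-1.75,15.3],
    [30,-10.9,-5.8,-1.75,15.3],
    [30,-10.9,-5.8,-1.75,15.3],
    [30,-10.9,-5.8,-1.75,15.3],
    [30,-10.9,-5.8,-1.75,15.3],
    [30,-10.9,-5.8,-1.75,15.3],
    [30,-10.9,-5.8,-1.75,15.3],
    [30,-10.9,-5.8,-1.75,15.3],
    [30,-10.9,-5.8,-1.75,15.3],
    [30,-10.9,-5.8,-1.75,15.3],
    [30,-10.9,-5.8,-1.75,15.3],
    [0,-10.9,-5.8,-1.75,15.3],
    [0,-10.9,-5.8,-1.75,15.3]
  ]
}}

```text
time: 1.9
tool_pos: [0.545, 0.2173, 0.3014]
ee_rot: [0.829, 0.559, 0.0, 0.0]
ft_force: [0.6, -0.4, -0.7]
grip_width: 0.022
gripper_force: 0.0
```

```bash
python3 - <<'E'
from h import *
np.set_printoptions(precision=4,suppress=True)
im,c=snap("wrist","w1"); o=status.get_obs(); print(o["tool_pos"],o["qpos"],Ro.from_quat(o["ee_rot"]).as_matrix()[:,:2].T)
for n,lo,hi,z in [("blue",(105,120,60),(125,255,255),.154),("yellow",(20,130,120),(32,255,255),.134),("orange",(5,150,120),(16,255,255),.175)]:
    for b in blobs(im,lo,hi,40)[:4]: print(n,b[0],b[1],b[2],onz(c,b[1],z))
E
```

```text
[0.5451 0.2172 0.3014] [ 0.1888  0.4031  1.4449 -0.      1.2935  0.5743] [[ 0.3761  0.9266  0.    ]
 [ 0.9266 -0.3761  0.0001]]
blue 1967 [313.6  59.2] ((312.4999694824219, 62.99999237060547), (109.99998474121094, 28.999996185302734), 90.0) [0.5771 0.3075 0.154 ]
orange 1053 [538.4 344. ] ((539.3948364257812, 342.4426574707031), (49.481388092041016, 28.4917049407959), 28.610462188720703) [0.6717 0.0103 0.175 ]
orange 68 [328.1 152.1] ((328.7059020996094, 153.8235321044922), (10.632911682128906, 15.091875076293945), 30.963756561279297) [0.5619 0.2406 0.175 ]
```

View pics/w1.png

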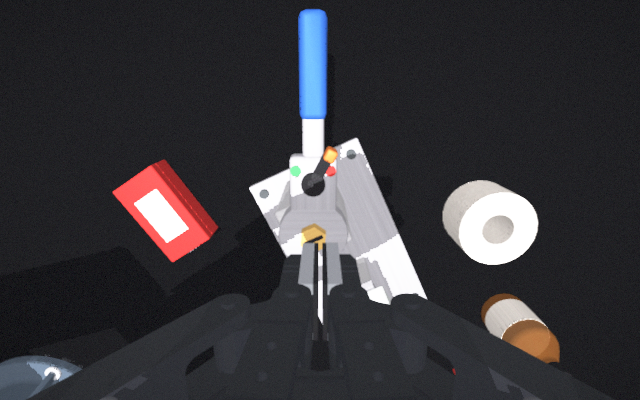

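The wrist view shows the handle as a vertical bar at column 313 (rows 10–118). The lever pivot is at (313,184), the orange tab top at (330,154) on the red side (331,171), the green dot at (295,171) and the brass bolt near (314,234).

```bash
python3 - <<'E'
from h import *
np.set_printoptions(precision=4,suppress=True)
im,c=snap("wrist")
P={}
for n,uv,z in [("tip",(313,11),.145),("hin",(313,117),.154),("piv",(313,184),.163),("bolt",(314,235),.16),("tab",(330.5,153),.175)]:
    P[n]=onz(c,uv,z); print(n,P[n])
d=P["tip"]-P["piv"]; d[2]=0; L=np.linalg.norm(d); d/=L; n=np.array([-d[1],d[0],0]); bolt=P["piv"]-.047*d
print("tip-piv",L,"hin-piv",(P["hin"]-P["piv"])@d,"ang",np.degrees(np.arctan2(d[1],d[0])),"bolt",bolt)
for k in P: print(k,(P[k]-bolt)@d,(P[k]-bolt)@n)
o=status.get_obs()["tool_pos"]; print("tcp rel",(o-bolt)@d,(o-bolt)@n)
E
```

```text
tip [0.5899 0.3395 0.145 ]
hin [0.5605 0.2678 0.154 ]
piv [0.5405 0.2189 0.163 ]
bolt [0.5236 0.1759 0.16  ]
tab [0.5635 0.2392 0.175 ]
tip-piv 0.1303783499654668 hin-piv 0.05284824104827293 ang 67.72306530956709 bolt [0.5226 0.1754 0.163 ]
tip 0.1773783499654668 0.0
hin 0.09984824104827295 3.616837543066187e-05
piv 0.047000000000000014 0.0
bolt 0.000866291799728478 -0.000711096788387201
tab 0.07451930282736874 -0.01361036360769486
tcp rel 0.04713344589314979 -0.0050934906866378325
```

>>> {"api": "arm_command", "payload": {
  "increments": [
    [0,0.66,1.0,0,0],
    [0,0.66,1.0,1.2,0],
    [0,0.66,1.0,2.4,0],
    [0,0.66,1.0,3.2,0],
    [0,0.66,1.0,3.43,0],
    [0,0.66,1.0,3.43,0],
    [0,0.66,0.9,3.43,0],
    [0,0.66,0.8,3.43,0],
    [0,0.66,0.7,3.43,0],
    [0,0.66,0.6,3.43,0],
    [0,0.66,0.5,3.43,0],
    [0,0.66,0.4,3.43,0],
    [0,0.66,0.3,3.43,0],
    [0,0.66,0.2,3.43,0],
    [0,0.66,0.1,3.43,0],
    [0,0.66,0.1,3.43,0]
  ]
}}

```text
time: 3.6
tool_pos: [0.5583, 0.2395, 0.1641]
ee_rot: [0.83, 0.558, -0.001, -0.0]
ft_force: [1.7, -0.3, 1.6]
grip_width: 0.0
gripper_force: 0.9
```

```bash
python3 - <<'E'
from h import *
np.set_printoptions(precision=4,suppress=True)
B=np.array([.5226,.1754,0]);a=np.radians(67.7);d=np.array([np.cos(a),np.sin(a),0]);n=np.array([-d[1],d[0],0])
im,c=snap("wrist","w2"); o=status.get_obs(); t=o["tool_pos"]; print(t,o["ft_force"],"rel",(t-B)@d,(t-B)@n)
for b in blobs(im,(5,150,120),(16,255,255),40)[:4]: 
    p=onz(c,b[1],.173); print(b[0],b[1],p,(p-B)@d,(p-B)@n)
E
```

```text
[0.5584 0.2394 0.1639] [1.0158 0.3743 1.1261] rel 0.07274788342317945 -0.008842441045785427
694 [276.7 260.5] [0.5441 0.2508 0.173 ] 0.07789963178251183 0.008713644569894884
```

View pics/w2.png

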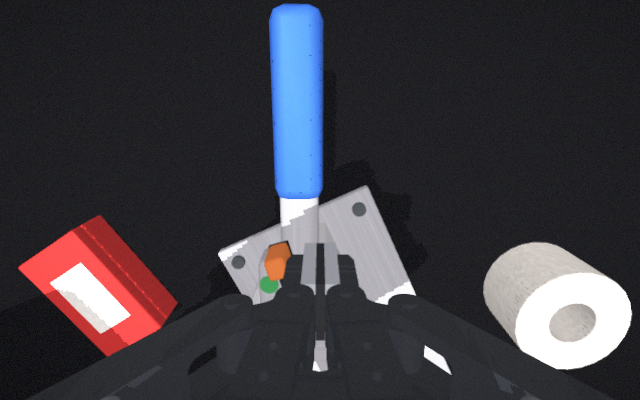

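The wrist view shows the tab at (277,260), already past centre and near the green dot (269,285). It has gone about 0.29 rad, so I'll push about 6 mm more, then back off and lift.

>>> {"api": "arm_command", "payload": {
  "increments": [
    [0,0,-0.08,0,0],
    [0,0,-0.15,0,0],
    [0,0,-0.15,0,0],
    [0,0,0.3,0,0],
    [0,0,0.4,0,0],
    [0,0,0.4,-1,0],
    [20,1.0,0.4,-2,0],
    [45,1.68,-0.2,-2.2,0],
    [45,1.68,-0.2,-2.2,0],
    [45,1.68,-0.2,-2.2,0],
    [45,1.68,-0.2,-2.2,0]
  ]
}}

```text
time: 4.75
tool_pos: [0.5759, 0.304, 0.2507]
ee_rot: [0.83, 0.558, -0.002, -0.0]
ft_force: [0.1, 0.3, 0.6]
grip_width: 0.527
gripper_force: 0.0
```

```bash
python3 - <<'E'
from h import *
np.set_printoptions(precision=4,suppress=True)
B=np.array([.5226,.1754,0]);a=np.radians(67.7);d=np.array([np.cos(a),np.sin(a),0]);n=np.array([-d[1],d[0],0])
im,c=snap("wrist","w3"); o=status.get_obs(); t=o["tool_pos"]; print(t,o["grip_width"],"rel",(t-B)@d,(t-B)@n)
for nm,lo,hi,z in [("o",(5,150,120),(16,255,255),.173),("b",(105,120,60),(125,255,255),.154),("green",(60,120,60),(85,255,255),.155)]:
  for b in blobs(im,lo,hi,30)[:2]:
    p=onz(c,b[1],z); print(nm,b[0],b[1],b[2],p,(p-B)@d,(p-B)@n)
E
```

```text
[0.5762 0.3036 0.2507] 0.5295426004966544 rel 0.13896708231667998 -0.000908962101247815
o 173 [298.8 287.4] ((298.0, 290.0), (22.0, 14.0), 90.0) [0.5401 0.2543 0.173 ] 0.07966457955810395 0.013767810902803945
b 2239 [315.2 208. ] ((313.8196716308594, 194.52511596679688), (109.4007797241211, 32.33311080932617), 88.78113555908203) [0.5704 0.2984 0.154 ] 0.13188970242893422 0.0024705533291613582
```

View pics/w3.png

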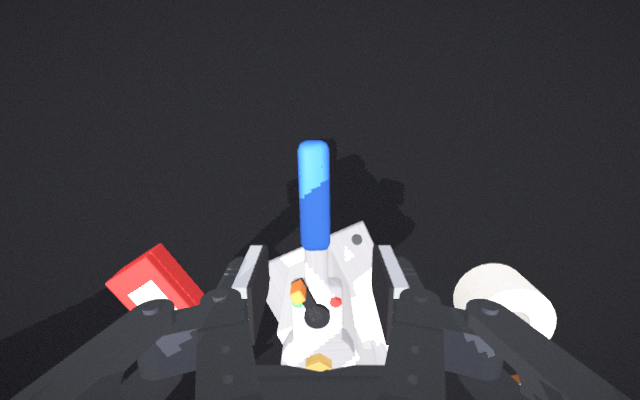

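The wrist view shows the lever tab at (298,287), on the green side of its pivot (317,316), so it's set to loosen. Now I'll straddle the handle and swing it 54° anticlockwise.

>>> {"api": "arm_command", "payload": {
  "increments": [
    [45,0,0,1,0],
    [45,0,0,2,0],
    [45,0,0,3,0],
    [45,0,0,3,0],
    [45,-0.02,-0.36,3,-1],
    [45,-0.08,-0.72,3,-2],
    [45,-0.17,-1.07,3,-3],
    [45,-0.3,-1.41,3,-4],
    [45,-0.47,-1.74,3,-5],
    [45,-0.66,-2.04,3,-6],
    [45,-0.89,-2.33,3,-7],
    [45,-1.15,-2.58,3,-8],
    [45,-1.43,-2.81,3,-9],
    [45,-1.43,-2.81,3,-9]
  ]
}}

```text
time: 6.2
tool_pos: [0.4516, 0.2939, 0.134]
ee_rot: [0.487, 0.874, 0.001, 0.001]
ft_force: [0.2, 0.1, -0.1]
grip_width: 0.526
gripper_force: 0.0
```

```bash
python3 - <<'E'
from h import *
np.set_printoptions(precision=4,suppress=True)
B=np.array([.5226,.1754,0])
o=status.get_obs(); t=o["tool_pos"]-B; print(o["tool_pos"],o["qpos"],o["ft_force"],np.hypot(*t[:2]),np.degrees(np.arctan2(t[1],t[0])))
im,c=snap("top","t3")
for b in blobs(im,(105,120,60),(125,255,255))[:3]: p=onz(c,b[1],.154)-B; print("blue",b[0],b[1],np.hypot(*p[:2]),np.degrees(np.arctan2(p[1],p[0])))
for f in ["pics/top0.png","pics/t3.png"]:
  i=cv2.imread(f)[:,:,::-1]
  for b in blobs(i,(20,130,120),(32,255,255))[:3]:
    print(b[0],b[1],b[2])
    m=b[2]; q=cv2.boxPoints(m); r=q[np.argsort(q[:,0])[-2:]].mean(0); print("right end",onz(c,r,.134))
E
```

```text
[0.4516 0.2939 0.134 ] [ 0.3693  0.5512  1.7412  0.0002  0.8474 -0.1852] [ 0.2387  0.109  -0.0631] 0.13812673996090657 120.9530777263916
blue 357 [309.6 207.2] 0.17419698339649423 -92.75555043756141
blue 81 [215.3 227.1] 0.11462677226484226 119.07548983448429
175 [280.1 207. ] ((280.4620666503906, 207.0448455810547), (5.148819923400879, 37.45351028442383), 85.2363510131836)
right end [0.5248 0.0328 0.134 ]
112 [416.2 162.8] ((417.1621398925781, 161.9729461669922), (17.669641494750977, 12.554744720458984), 35.53767395019531)
right end [ 0.6279 -0.3505  0.134 ]
34 [249.8 207.4] ((250.0, 207.5), (5.0, 6.0), 90.0)
right end [0.5244 0.17   0.134 ]
158 [278.3 207.1] ((278.43450927734375, 207.21380615234375), (5.148819923400879, 33.38428497314453), 85.2363510131836)
right end [0.5243 0.0449 0.134 ]
112 [416.2 162.8] ((417.1621398925781, 161.9729461669922), (17.669641494750977, 12.554744720458984), 35.53767395019531)
right end [ 0.6279 -0.3505  0.134 ]
33 [250.1 207.4] ((250.0, 207.5), (5.0, 6.0), 90.0)
right end [0.5244 0.17   0.134 ]
```

>>> {"api": "arm_command", "payload": {
  "increments": [
    [45,-0.02,-0.36,0,-1],
    [45,-0.08,-0.72,0,-2],
    [45,-0.17,-1.07,0,-3],
    [45,-0.17,-1.07,0,-3],
    [45,-0.13,-0.93,0,-3],
    [45,-0.13,-0.93,0,-3],
    [45,-0.13,-0.93,-1,-3],
    [45,-0.13,-0.93,-2,-3],
    [45,-0.13,-0.93,-3,-3],
    [45,-0.13,-0.93,-4,-3],
    [45,-0.13,-0.93,-4,-3]
  ]
}}

```text
time: 7.35
tool_pos: [0.4265, 0.2717, 0.2979]
ee_rot: [0.344, 0.939, 0.004, 0.005]
ft_force: [0.3, 0.4, -1.0]
grip_width: 0.529
gripper_force: 0.0
```

```bash
python3 - <<'E'
from h import *
np.set_printoptions(precision=4,suppress=True)
o=status.get_obs(); print(o["tool_pos"],o["qpos"],o["ft_force"])
im,c=snap("top","t4")
for b in blobs(im,(20,130,120),(32,255,255))[:3]:
    q=cv2.boxPoints(b[2]); r=q[np.argsort(q[:,0])[-2:]].mean(0);l=q[np.argsort(q[:,0])[:2]].mean(0); print(b[0],"ends",onz(c,l,.134),onz(c,r,.134))
# cradle direction from tongue in first picture; case corners; plate corners; stack
for f in ["pics/top0.png","pics/t4.png"]:
    i=cv2.imread(f)[:,:,::-1]
    g=cv2.inRange(cv2.cvtColor(i,cv2.COLOR_RGB2HSV),(95,30,90),(125,110,220))
    for b in blobs(i,(95,30,90),(125,110,220),100)[:2]: print("grey",b)
    b=blobs(i,(105,120,60),(125,255,255))[0]; print("lid",b)
    hsv=cv2.cvtColor(i,cv2.COLOR_RGB2HSV)
    m=cv2.inRange(hsv,(0,0,110),(180,60,255)); n,l,s,ce=cv2.connectedComponentsWithStats(m)
    for k in range(1,n):
        if s[k,4]>150 and 180<ce[k][0]<440 and 140<ce[k][1]<260:
            rr=cv2.minAreaRect(np.argwhere(l==k)[:,::-1].astype(np.float32)); print("white",s[k,4],ce[k],rr,[onz(c,q,.01)[:2] for q in cv2.boxPoints(rr)] if s[k,4]>1500 else "")
cv2.imwrite("pics/crop4.png",cv2.resize(im[180:250,235:425],None,fx=4,fy=4,interpolation=cv2.INTER_CUBIC)[:,:,::-1])
E
```

```text
[0.4265 0.2717 0.2979] [ 0.3461  0.281   1.6493 -0.0003  1.1985 -0.5221] [ 0.2681  0.4081 -1.0161]
148 ends [0.52   0.1439 0.134 ] [0.524  0.0509 0.134 ]
112 ends [ 0.6623 -0.3098  0.134 ] [ 0.6279 -0.3505  0.134 ]
34 ends [0.5251 0.1877 0.134 ] [0.5244 0.17   0.134 ]
grey (894, array([330. , 382.3]), ((330.32196044921875, 381.3082275390625), (44.12451171875, 28.44099998474121), 20.556045532226562))
grey (863, array([ 17.5, 354.5]), ((25.5, 354.0), (58.0, 51.0), 90.0))
lid (328, array([310.6, 207.4]), ((310.0045166015625, 206.9049835205078), (30.917348861694336, 18.93092918395996), 2.726310968399048))
white 675 [288.8874 158.6593] ((288.5, 159.0), (30.0, 27.0), 90.0) 
white 239 [422.9247 154.113 ] ((423.0, 154.0), (16.0, 16.0), 90.0) 
white 170 [374.3765 173.9118] ((374.3500061035156, 173.9499969482422), (9.616652488708496, 17.960514068603516), 81.8698959350586) 
white 2973 [276.1194 215.7568] ((270.7801513671875, 215.4824981689453), (47.220359802246094, 103.42320251464844), 86.42366790771484) [array([0.5968, 0.3059]), array([ 0.6047, -0.0352]), array([ 0.4471, -0.0383]), array([0.44
[... 531 characters left out ...]
te 674 [288.8887 158.6617] ((288.5, 159.0), (30.0, 27.0), 90.0) 
white 240 [422.9333 154.0792] ((423.0, 154.0), (16.0, 16.0), 90.0) 
white 170 [374.3647 173.8941] ((374.2947998046875, 173.9161834716797), (9.655632972717285, 17.790691375732422), 81.25383758544922) 
white 2886 [277.3694 216.6739] ((273.0357971191406, 215.65235900878906), (45.57585525512695, 98.4119644165039), 84.92039489746094) [array([0.5888, 0.2918]), array([ 0.6052, -0.0323]), array([ 0.453 , -0.0392]), array([0.4381, 0.2776])]
white 171 [310.6316 206.4561] ((310.5, 206.5), (11.0, 15.0), 90.0) 
white 807 [397.9021 220.2193] ((397.9678955078125, 220.26226806640625), (21.457988739013672, 38.22475814819336), 87.51044464111328)
```

View pics/crop4.png

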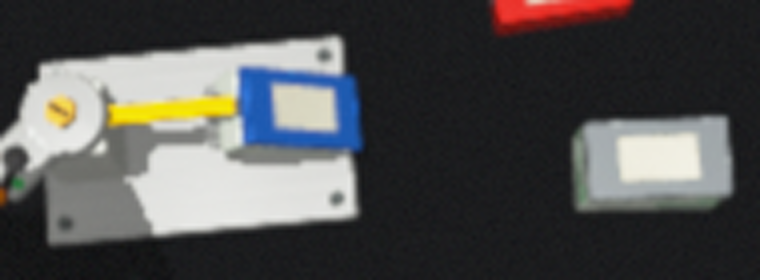

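The crop shows the tongue's end at about (237,105), at the case's upper edge. That puts it 18 mm back from its start, roughly 0.9 rad of bolt and 8 mm off the case. The case and stack are undisturbed. Next, the exact grasp pose.

```bash
python3 - <<'E'
from h import *
np.set_printoptions(precision=4,suppress=True)
c=viewer.calibration("top"); f=lambda u,v:(u/4+235-.4,v/4+180-.4)
B=np.array([.5226,.1754])
def ang(a,b,z):
    d=(onz(c,f(*b),z)-onz(c,f(*a),z))[:2]; return np.degrees(np.arctan2(d[0],-d[1]))  # yaw of -y dir
print("plate yaw",ang((50,243),(357,214),.01),ang((41,65),(341,38),.01))
print("stack yaw",ang((585,122),(727,117),.08),ang((592,200),(733,192),.08), ang((617,136),(697,133),.08),ang((622,182),(700,178),.08))
print("label case",onz(c,(310.63,206.45),.0886),"stack label",onz(c,f(659,157.5),.08), "corner mean",np.mean([onz(c,f(*p),.08) for p in [(585,122),(727,117),(733,192),(592,200)]],0))
# stack label by threshold
for nme in ("top","scene"):
    im,cc=snap(nme); print(nme,[(b[0],b[1],onz(cc,b[1],.08)) for b in blobs(im,(15,10,190),(40,80,255),40) ][:8])
for y in (2.4,):
    e=np.array([-np.sin(np.radians(y)),np.cos(np.radians(y))]); print("grasp",B-.168*e,"lidc",B-.1757*e)
g=np.r_[B-.168*e,.17]; print(toolof(g-status.get_obs()["tool_pos"]))
E
```

```text
plate yaw 3.0202111138834993 2.9435232082260137
stack yaw -0.31449647330429664 0.934190442722412 -0.17973637328454173 0.6204389897466374
label case [ 0.5298 -0.0004  0.0886] stack label [ 0.4807 -0.273   0.08  ] corner mean [ 0.4806 -0.2732  0.08  ]
top [(50774, array([309.2,  40.3]), array([ 1.1046, -0.0163,  0.08  ])), (785, array([ 16. , 138.3]), array([0.7893, 0.9191, 0.08  ])), (484, array([288.5, 157.1]), array([0.6952, 0.0645, 0.08  ])), (230, array([399.3, 219. ]), array([ 0.4806, -0.2729,  0.08  ])), (182, array([341.2, 267.2]), array([ 0.3406, -0.0858,  0.08  ])), (160, array([374.4, 174. ]), array([ 0.628 , -0.2057,  0.08  ])), (124, array([310.7, 206.4]), array([ 0.5317, -0.0005,  0.08  ])), (113, array([237.3, 273.4]), array([0.3356, 0.2271, 0.08  ]))]
scene [(19262, array([125. ,  53.2]), array([-1.8774, -0.519 ,  0.08  ])), (12768, array([555.2,  45.9]), array([-0.922,  2.683,  0.08 ])), (2106, array([120.7, 147.4]), array([-0.1452, -0.5081,  0.08  ])), (210, array([390.7, 265.7]), array([0.7391, 0.0436, 0.08  ])), (155, array([28.6,  3.7]), array([-6.9221, -2.085 ,  0.08  ])), (116, array([332.4, 216.1]), array([0.523 , 0.0052, 0.08  ])), (91, array([390.1, 260.4]), array([0.7242, 0.0515, 0.08  ])), (84, array([293.7, 120.8]), array([-0.1468,  0.1427,  0.08  ]))]
grasp [0.5296 0.0075] lidc [ 0.53   -0.0001]
[-6.288  -3.2752  3.0414]
```

>>> {"api": "arm_command", "payload": {
  "increments": [
    [85,-6.32,-3.43,0,7.83],
    [85,-6.32,-3.43,0,7.83],
    [85,-6.32,-3.43,0,7.83],
    [85,-6.32,-3.43,0,7.83],
    [85,-6.32,-3.43,0,7.83],
    [85,-6.32,-3.43,0,7.83],
    [85,-6.32,-3.43,0,7.83],
    [85,-6.32,-3.43,0,7.83],
    [85,-6.32,-3.43,1,7.83],
    [85,-6.32,-3.43,2,7.83],
    [85,-6.32,-3.43,2.5,7.83],
    [85,-6.32,-3.43,2.5,7.83]
  ]
}}

```text
time: 8.7
tool_pos: [0.5234, 0.0045, 0.1885]
ee_rot: [0.689, 0.725, -0.003, -0.004]
ft_force: [-0.5, 1.2, 0.5]
grip_width: 0.996
gripper_force: 0.0
```

```bash
python3 - <<'E'
from h import *
np.set_printoptions(precision=4,suppress=True)
im,c=snap("wrist","w5"); o=status.get_obs(); print(o["tool_pos"],o["qpos"],o["grip_width"],Ro.from_quat(o["ee_rot"]).as_matrix()[:,:2].T)
print(toolof(np.array([.5307,.0036,.056])-o["tool_pos"]))
for nm,lo,hi,z in [("b",(105,120,60),(125,255,255),.0886),("label",(15,10,150),(40,80,255),.0886)]:
  for b in blobs(im,lo,hi,300)[:2]: print(nm,b[0],b[1],b[2],onz(c,b[1],z))
E
```

```text
[0.5252 0.004  0.1904] [-0.2055  0.4523  1.721   0.0003  0.974  -0.2573] 0.998691292375217 [[-0.0516  0.9987  0.0017]
 [ 0.9987  0.0516 -0.0054]]
[-0.0225  0.154   3.3595]
b 6117 [333.2 182.9] ((334.4999694824219, 191.49996948242188), (98.99998474121094, 96.99998474121094), 0.0) [0.5317 0.0156 0.0886]
label 668 [117.3 266.4] ((119.5, 267.0), (56.0, 37.0), 90.0) [ 0.3731 -0.0581  0.0886]
```

View pics/w5.png

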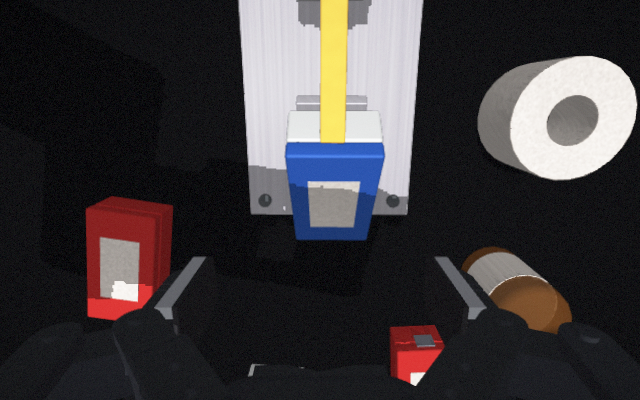

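The wrist view shows the case's lid centred at column 334 below the yellow tongue, which ends at the lid's edge at (333,142). The fingers are at columns 190 and 450, either side of it. I'll let the arm settle.

>>> {"api": "arm_command", "payload": {
  "increments": [
    [85,0,0,0,0],
    [85,0,0,0,0],
    [85,0,0,0,0]
  ]
}}

```text
time: 9.05
tool_pos: [0.528, 0.0023, 0.1935]
ee_rot: [0.689, 0.725, 0.001, 0.001]
ft_force: [-0.2, 0.3, -0.4]
grip_width: 0.994
gripper_force: 0.0
```

>>> {"api": "arm_command", "payload": {
  "increments": [
    [85,0.03,0.07,0.7,0],
    [85,0.03,0.07,1.4,0],
    [85,0.03,0.07,2.1,0],
    [85,0.03,0.07,2.6,0],
    [85,0.03,0.07,3.0,0],
    [85,0.03,0.07,3.25,0],
    [85,0.03,0.07,3.44,0],
    [85,0.03,0.07,3.44,0],
    [85,0.03,0.07,3.44,0]
  ]
}}

```text
time: 9.95
tool_pos: [0.5305, 0.0035, 0.0551]
ee_rot: [0.689, 0.724, 0.0, 0.0]
ft_force: [-0.7, 0.5, 0.5]
grip_width: 0.997
gripper_force: 0.0
```

Aligned with no contact. Closing.

>>> {"api": "arm_command", "payload": {
  "increments": [
    [55,0,0,0,0],
    [55,0,0,0,0],
    [55,0,0,0,0],
    [55,0,0,0,0],
    [55,0,0,0,0],
    [55,0,0,0,0],
    [55,0,0,0,0],
    [55,0,0,0,0]
  ],
  "squeeze": 45
}}

```text
time: 10.75
tool_pos: [0.5309, 0.0034, 0.0555]
ee_rot: [0.689, 0.724, 0.001, 0.001]
ft_force: [-0.6, 0.3, 5.9]
grip_width: 0.696
gripper_force: 49.5
```

>>> {"api": "arm_command", "payload": {
  "increments": [
    [55,0,0,-0.15,0],
    [55,0,0,-0.4,0],
    [55,0,0,-0.8,0],
    [55,0,0,-1.3,0],
    [55,0,0,-1.9,0],
    [55,0,0,-2.5,0],
    [55,0,0,-3.1,0],
    [55,0,0,-3.5,0],
    [55,0,0,-3.5,0],
    [55,0,0,-3.5,0]
  ]
}}

```text
time: 11.75
tool_pos: [0.5293, 0.0037, 0.1944]
ee_rot: [0.689, 0.724, -0.0, -0.0]
ft_force: [-0.2, 0.8, -2.7]
grip_width: 0.693
gripper_force: 52.1
```

```bash
python3 - <<'E'
from h import *
np.set_printoptions(precision=4,suppress=True)
im,c=snap("scene","s6"); o=status.get_obs(); print(o["tool_pos"],o["ft_force"],o["torque"],o["gripper_force"])
im2,c2=snap("wrist"); 
a=cv2.resize(im[100:300,180:480],(800,533)); cv2.imwrite("pics/s6c.png",a[:,:,::-1])
E
```

```text
[0.5289 0.0038 0.1938] [-0.3086  0.0375 -2.8707] [-0.0138 -0.0464 -0.0025] 52.097159028053284
```

View pics/s6c.png

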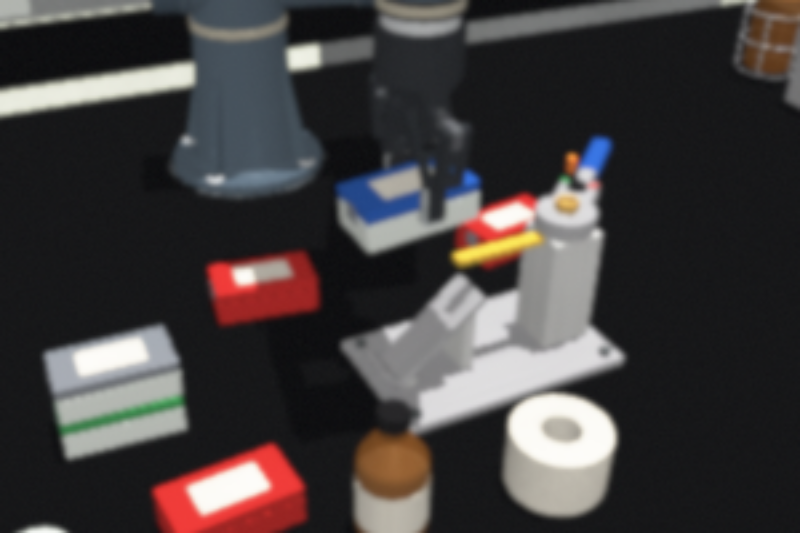

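The crop shows the case out of the cradle and swung roughly level in the fingers. Its near bottom corners are at crop (370,250) and (482,210), the cradle is empty and the tongue is back. I'll measure the tilt on the plane of its front face.

```bash
cat > tilt.py <<'E'
from h import *
np.set_printoptions(precision=4,suppress=True)
def tilt(pairs,c,yaw):
    t=status.get_obs()["tool_pos"]; n=np.array([np.cos(yaw),np.sin(yaw),0]); e=np.array([-n[1],n[0],0])
    for nm,off,p in pairs:
        r=[]
        for uv in p:
            o,d=ray(c,uv); q=o+d*((t+off*n-o)@n)/(d@n); r.append([(q-t)@e,q[2]-t[2]])
        r=np.array(r); D=r[1]-r[0]; print(nm,r.tolist(),"len",np.hypot(*D),"tilt",np.degrees(np.arctan2(D[1],D[0])))
E
python3 - <<'E'
from tilt import *
c=viewer.calibration("scene"); f=lambda u,v:(u*.375+180,v*.375+100)
tilt([("bottom",.03,[f(370,250),f(482,208)]),("side-top(blue/white)",.03,[f(366,220),f(480,185)])],c,np.radians(2.9))
im=cv2.imread("pics/s6.png")[:,:,::-1]
hsv=cv2.cvtColor(im,cv2.COLOR_RGB2HSV)
w=cv2.inRange(hsv[150:210,300:370],(0,0,110),(180,70,255)); b=cv2.inRange(hsv[150:210,300:370],(100,100,50),(125,255,255))
# per-column bottom edge of white front face, and lid-front/white boundary
for u in range(4,64,4):
    r=np.flatnonzero(w[:,u]); q=np.flatnonzero(b[:,u]); print(u+300, (r.max()+150) if len(r) else None, (q.max()+150) if len(q) else None, end=" | ")
E
```

```text
bottom [[-0.055517525659846904, -0.009547534366207533], [0.055779524299621186, 0.004325310388558934]] len 0.11215832181015455 tilt 7.10510192816725
side-top(blue/white) [[-0.05940291835995821, 0.021233053434497995], [0.051804127190955306, 0.028481139105131115]] len 0.11144299765374131 tilt 3.7290638454666194
304 None None | 308 183 174 | 312 187 177 | 316 192 181 | 320 194 182 | 324 193 181 | 328 191 180 | 332 190 179 | 336 189 177 | 340 187 160 | 344 186 None | 348 209 173 | 352 209 172 | 356 209 171 | 360 None 170 |
```

>>> {"api": "arm_command", "payload": {
  "increments": [
    [55,-0.15,-0.03,0,0],
    [55,-0.5,-0.11,0,0.05],
    [55,-1.0,-0.23,0,0.1],
    [55,-1.6,-0.36,0,0.15],
    [55,-2.3,-0.52,0,0.2],
    [55,-3.0,-0.68,0,0.25],
    [55,-3.7,-0.84,0,0.3],
    [55,-4.4,-1.0,0,0.35],
    [55,-5.1,-1.15,0,0.4],
    [55,-5.7,-1.29,0,0.43],
    [55,-6.2,-1.4,0,0.43],
    [55,-6.6,-1.49,0,0.43],
    [55,-6.8,-1.54,0,0.43],
    [55,-6.9,-1.56,0,0.43],
    [55,-6.9,-1.56,0,0.43],
    [55,-6.9,-1.56,0,0.43],
    [55,-6.9,-1.56,0,0.43]
  ]
}}

```text
time: 13.55
tool_pos: [0.4814, -0.2742, 0.1945]
ee_rot: [0.705, 0.709, 0.0, -0.0]
ft_force: [0.5, 0.8, -2.8]
grip_width: 0.692
gripper_force: 52.0
```

```bash
python3 - <<'E'
from tilt import *
im,c=snap("scene","s7"); o=status.get_obs(); t=o["tool_pos"]; print(t,o["ft_force"],Ro.from_quat(o["ee_rot"]).as_matrix()[:,1])
it,ct=snap("top","t7")
a=cv2.resize(im[130:290,150:350],(400,320),interpolation=cv2.INTER_CUBIC); b=cv2.resize(it[180:260,350:450],(400,320),interpolation=cv2.INTER_CUBIC)
cv2.imwrite("pics/c7.png",np.hstack([a,b])[:,:,::-1])
E
```

```text
[ 0.4814 -0.2743  0.1945] [-0.5265 -0.2075 -3.1318] [ 1.      0.0056 -0.0001]
```

View pics/c7.png

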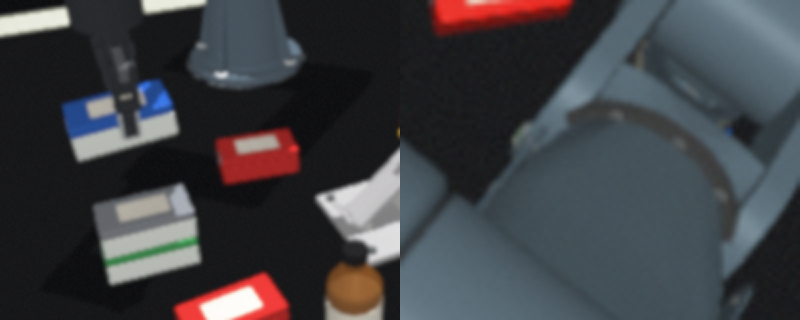

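Left panel: the held case is above the stack, with bottom corners near (78,160) and (178,133). The stack's bottom corners are near (110,284) and (200,262). The arm hides the top view. I've used all 10 pictures, so I'm going by numbers from here.

```bash
python3 - <<'E'
from tilt import *
c=viewer.calibration("scene"); im=cv2.imread("pics/s7.png")[:,:,::-1]; hsv=cv2.cvtColor(im,cv2.COLOR_RGB2HSV).astype(int)
V=im.max(2)
def edge(u0,u1,v0,v1):  # lower boundary of bright face per column, subpixel at V=80
    P=[]
    for u in range(u0,u1):
        col=V[v0:v1,u].astype(float); k=np.flatnonzero(col>80)
        if len(k): k=k.max(); P.append((u,v0+k+(col[k]-80)/(col[k]-col[min(k+1,len(col)-1)]+1e-6)))
    P=np.array(P); return P
for nm,box in [("held",(185,242,170,213)),("stack",(200,255,230,276))]:
    P=edge(*box); print(nm,[(int(a),round(b,1)) for a,b in P[::3]])
    for u0 in (3,): pass
f=lambda u,v:(u/2+150,v/2+130)
tilt([("held bottom",.03,[f(78,160),f(178,133)]),("held mid",.03,[f(70,137),f(172,108)]),("stack bottom",.03,[f(110,284),f(200,262)]),("stack lid seam",.03,[f(103,242),f(196,219)])],c,np.radians(.3))
E
```

```text
held [(185, np.float64(201.5)), (188, np.float64(209.6)), (191, np.float64(210.3)), (194, np.float64(209.6)), (197, np.float64(208.7)), (200, np.float64(207.8)), (203, np.float64(207.0)), (206, np.float64(206.1)), (209, np.float64(205.3)), (212, np.float64(204.5)), (215, np.float64(203.6)), (218, np.float64(202.7)), (221, np.float64(201.9)), (224, np.float64(201.0)), (227, np.float64(200.3)), (230, np.float64(199.3)), (233, np.float64(198.6)), (236, np.float64(197.7)), (239, np.float64(195.3))]
stack [(200, np.float64(254.0)), (203, np.float64(267.2)), (206, np.float64(272.2)), (209, np.float64(271.5)), (212, np.float64(270.7)), (215, np.float64(270.0)), (218, np.float64(269.4)), (221, np.float64(268.6)), (224, np.float64(267.7)), (227, np.float64(266.9)), (230, np.float64(266.3)), (233, np.float64(265.6)), (236, np.float64(264.7)), (239, np.float64(263.9)), (242, np.float64(263.3)), (245, np.float64(262.6)), (248, np.float64(261.7))]
held bottom [[-0.057457067357151274, -0.011894600461580307], [0.05206904215922722, -0.005101819244038186]] len 0.10973655062222035 tilt 3.5489239551270164
held mid [[-0.05997107845520544, 0.018133019427658936], [0.04936088714826324, 0.02790003330065477]] len 0.10976735973281562 tilt 5.104885002413714
stack bottom [[-0.054525492287667544, -0.19601615261707828], [0.05697256703740787, -0.20036586473841633]] len 0.11158287157443365 tilt -2.2340642878753503
stack lid seam [[-0.0514155902614494, -0.12981573322401618], [0.05921789074424004, -0.13090294193137175]] len 0.11063882294298687 tilt -0.5630344872852744
```

>>> {"api": "arm_command", "payload": {
  "increments": [
    [55,0.15,0,0.3,0],
    [55,0.15,0,0.8,0],
    [55,0.15,0,1.3,0],
    [55,0.15,0,1.8,0],
    [55,0.15,0,2.2,0],
    [55,0.15,0,2.4,0],
    [55,0.15,0,2.44,0],
    [55,0.15,0,2.44,0],
    [55,0.15,0,2.44,0],
    [55,0.15,0,2.44,0]
  ],
  "squeeze": 30
}}

```text
time: 14.65
tool_pos: [0.4818, -0.2696, 0.0978]
ee_rot: [0.706, 0.709, 0.0, 0.001]
ft_force: [-0.2, 0.0, -3.8]
grip_width: 0.694
gripper_force: 51.9
```

```bash
python3 - <<'E'
from tilt import *
im,c=snap("scene","s8"); o=status.get_obs(); print(o["tool_pos"],o["ft_force"],o["gripper_force"])
V=im.max(2).astype(float); H=cv2.cvtColor(im,cv2.COLOR_RGB2HSV)
# left/right silhouette of stack + held case per row
for v in range(205,276,3):
    k=np.flatnonzero(V[v,180:262]>70)+180; print(v,k.min() if len(k) else None,k.max() if len(k) else None,end=" | ")
E
```

```text
[ 0.4817 -0.2696  0.0977] [ 0.4992 -0.8093 -2.7155] 51.90164923667908
205 219 261 | 208 220 261 | 211 211 261 | 214 199 261 | 217 191 261 | 220 192 261 | 223 192 244 | 226 193 245 | 229 194 246 | 232 194 246 | 235 195 247 | 238 196 247 | 241 197 248 | 244 198 248 | 247 200 248 | 250 200 248 | 253 200 249 | 256 201 249 | 259 202 250 | 262 203 247 | 265 203 235 | 268 204 223 | 271 204 211 | 274 258 261 |
```

The silhouettes of the case and stack line up within a pixel. Lowering slowly until it touches.

>>> {"api": "arm_command", "payload": {
  "increments": [
    [55,0,0,0.05,0],
    [55,0,0,0.1,0],
    [55,0,0,0.15,0],
    [55,0,0,0.15,0],
    [55,0,0,0.15,0]
  ],
  "squeeze": 20
}}

```text
time: 15.2
tool_pos: [0.4814, -0.269, 0.0915]
ee_rot: [0.706, 0.709, 0.0, 0.0]
ft_force: [-0.5, 1.7, 4.0]
grip_width: 0.69
gripper_force: 52.8
```

>>> {"api": "arm_command", "payload": {
  "increments": [
    [58,0,0,0,0],
    [58,0,0,0.02,0],
    [58,0,0,0.02,0],
    [58,0,0,0.04,0],
    [58,0,0,0.04,0]
  ],
  "squeeze": 20
}}

```text
time: 15.7
tool_pos: [0.4814, -0.2692, 0.0901]
ee_rot: [0.705, 0.709, -0.0, 0.0]
ft_force: [-1.1, 3.4, 8.7]
grip_width: 0.695
gripper_force: 53.3
```

```bash
cat > sil.py <<'E'
from tilt import *
def sil(tag):
    im,c=snap("scene",tag); o=status.get_obs(); print(o["tool_pos"],o["ft_force"],o["torque"],o["gripper_force"])
    V=im.max(2).astype(float); H=cv2.cvtColor(im,cv2.COLOR_RGB2HSV)
    for v in range(217,274,4):
        k=np.flatnonzero(V[v,180:258]>70)+180; print(v,k.min(),k.max(),end=" | ")
    print()
    # lower edge of the blue lid's side / of the case's white side, per column: dark-shadow seam search left to the reader
    b=cv2.inRange(H,(100,110,40),(125,255,255))
    print("lid low edge",[(u,int(np.flatnonzero(b[190:260,u]).max()+190)) for u in range(192,246,4) if b[190:260,u].any()])
    g=cv2.inRange(H,(60,80,40),(85,255,255)); print("green stripe",[(u,round(float(np.flatnonzero(g[235:275,u]).mean()+235),1)) for u in range(204,250,4) if g[235:275,u].any()])
E
python3 -c "
from sil import *
sil('s9')"
```

```text
[ 0.4814 -0.2692  0.0901] [-1.2686  3.0643  7.833 ] [ 0.0073  0.3002 -0.082 ] 53.35339307785034
217 197 243 | 221 192 244 | 225 193 245 | 229 194 245 | 233 195 246 | 237 196 246 | 241 197 248 | 245 198 248 | 249 200 248 | 253 200 249 | 257 201 250 | 261 202 249 | 265 203 235 | 269 204 219 | Traceback (most recent call last):
  File "<string>", line 3, in <module>
    sil('s9')
    ~~~^^^^^^
  File "sil.py", line 6, in sil
    k=np.flatnonzero(V[v,180:258]>70)+180; print(v,k.min(),k.max(),end=" | ")
                                                   ~~~~~^^
    return umr_minimum(a, axis, None, out, keepdims, initial, where)
ValueError: zero-size array to reduction operation minimum which has no identity
```

Contact is made at the low end, at about 11 N. I'll ease the fingers slightly so the case settles flat between them.

>>> {"api": "arm_command", "payload": {
  "increments": [
    [59,0,0,0,0],
    [59,0,0,0,0],
    [59.4,0,0,0,0],
    [59.4,0,0,0,0],
    [59.8,0,0,0,0],
    [59.8,0,0,0,0]
  ],
  "squeeze": 20
}}

```text
time: 16.35
tool_pos: [0.4814, -0.2692, 0.0892]
ee_rot: [0.706, 0.709, 0.0, 0.0]
ft_force: [-0.2, 2.1, 0.6]
grip_width: 0.701
gripper_force: 11.8
```

```bash
sed -i 's/range(217,274,4)/range(217,270,4)/; s/    print()$/    print(o["grip_width"]*85.4)/' sil.py; sed -i 's/print(v,k.min(),k.max(),end=" | ")/print(v,k[:1],k[-1:],end=" | ")/' sil.py
python3 -c "
from sil import *
sil('s10')"
```

```text
[ 0.4814 -0.2692  0.0891] [1.2157 1.6948 1.3945] [ 0.1313 -0.1221 -0.0023] 11.84824213385582
217 [197] [243] | 221 [192] [244] | 225 [193] [245] | 229 [194] [245] | 233 [195] [246] | 237 [196] [247] | 241 [197] [248] | 245 [198] [248] | 249 [200] [248] | 253 [200] [249] | 257 [201] [250] | 261 [202] [249] | 265 [203] [235] | 269 [204] [219] | 59.953031745343594
lid low edge [(192, 225), (196, 235), (200, 235), (204, 234), (208, 232), (212, 231), (216, 230), (228, 211), (232, 226), (236, 225), (240, 224), (244, 223)]
green stripe [(204, 261.0), (208, 260.0), (212, 259.0), (216, 258.0), (220, 257.0), (224, 256.0), (228, 255.0), (232, 254.0), (236, 253.0), (240, 251.5), (244, 250.5), (248, 250.0)]
```

The grip is down to 12 N and the lid edge now runs parallel to the green stripe below (27 px apart at both ends), so the case is level. Releasing gently.

>>> {"api": "arm_command", "payload": {
  "increments": [
    [60.2,0,0,0,0],
    [60.2,0,0,0,0],
    [60.6,0,0,0,0],
    [61,0,0,0,0],
    [62,0,0,0,0],
    [64,0,0,0,0],
    [68,0,0,0,0],
    [75,0,0,0,0],
    [80,0,0,0,0],
    [80,0,0,0,0]
  ]
}}

```text
time: 17.4
tool_pos: [0.4813, -0.2692, 0.0893]
ee_rot: [0.706, 0.709, 0.0, 0.0]
ft_force: [-0.5, 0.4, -0.6]
grip_width: 0.935
gripper_force: 0.0
```

```bash
python3 -c "
from sil import *
sil('s11')"
```

```text
[ 0.4813 -0.2692  0.0893] [-0.2746  0.0546 -0.697 ] [-0.0191 -0.0043  0.0137] 0.0
217 [197] [243] | 221 [193] [244] | 225 [193] [245] | 229 [194] [245] | 233 [195] [246] | 237 [196] [247] | 241 [197] [248] | 245 [198] [248] | 249 [200] [248] | 253 [200] [249] | 257 [201] [250] | 261 [202] [249] | 265 [203] [235] | 269 [204] [219] | 80.03216196372932
lid low edge [(192, 224), (196, 235), (200, 235), (204, 234), (208, 233), (212, 232), (216, 231), (228, 212), (232, 227), (236, 226), (240, 225), (244, 224)]
green stripe [(204, 261.0), (208, 260.0), (212, 259.0), (216, 258.0), (220, 257.0), (224, 256.0), (228, 255.0), (232, 254.0), (236, 253.0), (240, 251.5), (244, 250.5), (248, 250.0)]
```

>>> {"api": "arm_command", "payload": {
  "increments": [
    [80,0,0,-0.5,0],
    [80,0,0,-1.5,0],
    [80,0,0,-2.7,0],
    [80,0,0,-3.9,0],
    [80,0,0,-5,0],
    [80,3,-0.5,-5.5,0],
    [80,6,-1,-5.5,0],
    [80,12,-1.5,-5.5,0],
    [80,12,-1.5,-5.5,0],
    [80,12,-1.5,-5.5,0],
    [80,12,-1.5,-5.5,0],
    [80,12,-1.5,-5.5,0],
    [80,12,-1.5,-5.5,0],
    [80,12,-1.5,-5.5,0],
    [80,12,-1.5,-5.5,0],
    [80,12,-1.5,-5.5,0]
  ]
}}

```text
time: 19.05
tool_pos: [0.418, 0.2141, 0.3095]
ee_rot: [0.703, 0.711, 0.001, -0.0]
ft_force: [0.4, -0.7, -0.5]
grip_width: 0.938
gripper_force: 0.0
```

```bash
python3 - <<'E'
from sil import *
im,c=snap("top","t12"); im0=cv2.imread("pics/top0.png")[:,:,::-1]
print(status.get_obs()["tool_pos"])
b=blobs(im,(105,120,60),(125,255,255))[:3]
for q in b: print("blue",q)
# label of the case on top (z .12), its yaw, and stack label before (z .08)
for i,z in ((im0,.08),(im,.12)):
    for q in blobs(i,(15,10,120),(40,90,255),40):
        if 380<q[1][0]<420 and 200<q[1][1]<240: 
            P=np.array([onz(c,p,z)[:2] for p in cv2.boxPoints(q[2])]); print("label",q[0],onz(c,q[1],z),"\n",P)
# lid outline: filled blue+label hull
H=cv2.cvtColor(im,cv2.COLOR_RGB2HSV); m=np.zeros(H.shape[:2],np.uint8); m[195:240,370:430]=cv2.inRange(H,(105,120,60),(125,255,255))[195:240,370:430]
r=cv2.minAreaRect(np.argwhere(m>0)[:,::-1].astype(np.float32)); P=np.array([onz(c,p,.12)[:2] for p in cv2.boxPoints(r)])
print("lid rect",r,"centre",P.mean(0),P)
print("tongue",[onz(c,cv2.boxPoints(q[2])[np.argsort(cv2.boxPoints(q[2])[:,0])[-2:]].mean(0),.134) for q in blobs(im,(20,130,120),(32,255,255))[:1]])
sil('s12')
for f in ("s7","s12"):
    i=cv2.imread(f"pics/{f}.png").max(2); print(f,[(v,np.flatnonzero(i[v,195:258]>70)[[0,-1]]+195) for v in range(246,262,5)])
E
```

```text
[0.4184 0.2121 0.3093]
blue (531, array([402.7, 216.6]), ((402.5401611328125, 216.866455078125), (21.34370994567871, 38.659751892089844), 88.31531524658203))
blue (17, array([226.1, 236.6]), ((226.5, 236.5), (5.0, 3.0), 90.0))
blue (16, array([205.1, 250.9]), ((205.0, 251.0), (6.0, 2.0), 90.0))
label 230 [ 0.4806 -0.2732  0.08  ] 
 [[ 0.4982 -0.2419]
 [ 0.4999 -0.3038]
 [ 0.4638 -0.3031]
 [ 0.4622 -0.2415]]
label 171 [ 0.4794 -0.2734  0.12  ] 
 [[ 0.493  -0.2475]
 [ 0.4908 -0.3013]
 [ 0.4635 -0.299 ]
 [ 0.4657 -0.2453]]
lid rect ((402.5401611328125, 216.866455078125), (21.34370994567871, 38.659751892089844), 88.31531524658203) centre [ 0.4803 -0.275 ] [[ 0.5133 -0.2186]
 [ 0.512  -0.3349]
 [ 0.4472 -0.3308]
 [ 0.4485 -0.2158]]
tongue [array([0.524 , 0.0511, 0.134 ])]
[0.4187 0.2109 0.3092] [ 0.0111 -0.4313  0.7308] [0.0056 0.0075 0.0016] 0.0
217 [194] [243] | 221 [192] [244] | 225 [193] [245] | 229 [194] [245] | 233 [195] [246] | 237 [196] [247] | 241 [197] [248] | 245 [198] [248] | 249 [200] [248] | 253 [200] [249] | 257 [201] [250] | 261 [202] [249] | 265 [203] [235] | 269 [204] [219] | 79.88942243790672
lid low edge [(192, 225), (196, 235), (200, 235), (204, 234), (208, 233), (212, 232), (216, 231), (220, 230), (224, 229), (228, 228), (232, 227), (236, 226), (240, 225), (244, 224)]
green stripe [(204, 261.0), (208, 260.0), (212, 259.0), (216, 258.0), (220, 257.0), (224, 256.0), (228, 255.0), (232, 254.0), (236, 253.0), (240, 251.5), (244, 250.5), (248, 250.0)]
s7 [(246, array([199, 248])), (251, array([200, 248])), (256, array([201, 249])), (261, array([202, 249]))]
s12 [(246, array([199, 248])), (251, array([200, 248])), (256, array([201, 249])), (261, array([202, 249]))]
```

The case is within about 2 mm of the stack's centre and its long side runs along theirs. The stack hasn't moved, the tongue is still drawn back and the gripper is clear.

```bash
python3 -c "
from rig import job
print(job.close_job())"
```

```text
the job is handed in; nothing more can be done
None
```

I flipped the lever to loosen, drew the tongue back about 18 mm (about 8 mm clear of the case), then set the blue-lidded case lid up and level on the stack, within about 2 mm of its centre; the stack did not move, and I handed the job in at about 19 s of the 69 s allowed, but no verdict came back.

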